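# Crack open a plaster press mould with a wedge

### The job

Lift the brick off the closed two-part plaster mould and set it down on the bench. Then take the wooden wedge and push it, flat and thin end first, into the slot in the mould's seam until that side of the upper half has just lifted about 5 mm off the lower half, without shoving it off its locating keys or touching it with the gripper at the end. Finish while still gripping the wedge in place with the upper half resting on it, and leave the bowl, the tool cup and the paddle where they are.

Things in the scene. Friction and masses are not known exactly. Their poses are not given: they have to be found in the camera images.
- mould_base: lower half of the white plaster mould, fixed: 180 x 150 mm, 50 mm high with a flat level top; origin in the middle of its underside, x axis along its 180 mm length, from the slot's end to the far end, z up. The whole closed mould is a block 100 mm high, split level at half height
- mould_top: upper half of the mould, 180 x 150 x 50 mm, about 1 kg, lying loose on the lower half and lined up by four round keys, 9 mm high, in pits with about 1 mm of play; origin in the middle of its underside; x axis from the slot's end to the far end, z up
- slot (a point): middle of the floor of the slot's mouth, on the lower half, 50 mm above the bench. The slot is cut into the underside of the upper half, in the middle of one 150 mm wide end (the end facing the robot's right): 50 mm wide, 11 mm high, 58 mm deep; its floor is the lower half's flat top. x axis: level, straight into the slot; z axis: up
- lip (a point): middle of the upper edge of the slot's mouth, on the upper half, 11 mm straight above slot while the mould is closed. As the wedge goes in, this edge rides up the wedge's slope and the upper half tips about its far end. Same axes as slot while closed
- heel (a point): middle of the lower edge of the upper half's far end, 180 mm from the slot's mouth along x; it stays down on the lower half when the slot's side lifts. Same axes as lip
- brick_center (a point): centre of the loose buff firebrick, 114 x 57 x 64 mm high, about 0.8 kg, lying on top of the mould (its underside 100 mm above the bench). x axis: its 114 mm length; y axis: its 57 mm width; z axis: its 64 mm height, up. The bench on the robot's left, nearer to it than the mould, the cup and the bowl, is free
- wedge_grip (a point): centre of the butt of the loose dark hardwood wedge, lying flat on the bench; 16 mm up. The wedge is 150 mm long, 34 mm wide, flat underneath; the butt is a parallel block 55 mm long, 32 mm high; the other 95 mm taper on top from 32 mm to a 3 mm thin end. x axis: towards the thin end, which is 122.5 mm ahead (butt's end 27.5 mm behind); z axis: up
- wedge_tip (a point): middle of the lower edge of the wedge's thin end, at the level of its underside; same axes as wedge_grip
- bowl: small ochre glazed bowl, 120 mm across, 50 mm high, standing on the bench; origin under its centre; to be left alone
- cup: grey clay beaker, 72 mm across, 90 mm high, holding three tools that reach about 205 mm up; origin under its centre; to be left alone
- paddle: flat ash clay paddle lying on the bench, 217 mm long, 55 mm wide, 12 mm thick, handle towards its -x; origin at its underside, near the middle of its length; to be left alone
Things that resemble listed ones, but are neither listed nor needed, are in the scene too. Of the things like the part that bears wedge_grip, leave any that is pink; of the rest the larger one is meant.

How it is judged:
By the outcome, as a careful person would: the job done as asked, in the order asked, and still so for the second after the job is handed in, while the arm keeps its last pose, push and grip.
It also fails if it takes over 64 s, if anything falls off the work surface, if the arm or the gripper's body presses on something with over 40 N, if the wrist force passes 120 N, or if a joint passes its speed limit or range.

### The arm

A 6-joint arm with a two-finger parallel gripper is mounted at the origin on the work surface. World frame = base frame: x ahead of the robot, y to its left, z up, the work surface at z = 0. Lengths are in m, angles in rad, forces in N, time in s.
With the tool pointing down it reaches from about 0.325 to 0.85 m from the base axis. Payload 15.5 kg.
Tool frame: the origin (TCP) lies midway between the tips of the shut fingers; the grasp point (between the pads) lies 19 mm behind it; z points along the fingers, x is the direction in which the jaws open and shut, and the axes are right-handed (so a half turn about z gives the same grasp; the last joint's range is limited). The gripper opens to 91 mm and grips with 3 to 60 N. Pads are 32 mm wide; open, the fingers measure 118 mm over their backs; the gripper's body (76 mm by 178 mm) begins 60 mm behind the grasp point.
Start: joints at [1.048, 0.494, 1.345, -0, 1.302, -0.096], TCP at [0.259, 0.569, 0.214] pointing down, gripper open.
Joint ranges: [-2.91, 2.91], [-0.82, 2.16], [0.22, 2.67], [-1.22, 4.37], [0.12, 2.79], [-3.08, 3.08]. Speed limits (rad/s): [1.89, 1.89, 2.57, 3.01, 3.01, 3.01].

### API

Orientations are given as a rotation vector (axis times angle).
In Python, from cell import sensors, imaging, workorder gives the robot as it stands. The module is installed in compiled form; this text tells all that it offers.
- The arm moves only by the shell command python3 -m creep 'ROWS' [FORCE]. ROWS is JSON, a list of rows, each a list of 3 entries, a list of its own where there are three numbers: the turn, a rotation vector about the tool's x, y, z in rad, then the shift along the tool's x, y, z in mm, then the opening in per cent of the stroke, from 0 (shut) to 100 (fully open). A call has exactly 8 rows; each row is the pose to reach, as a shift and turn from the pose commanded when the call began, along the tool's axes at that moment; what a row does not reach only later rows make up. A row lasts 1/10 s, in which the tool goes at most 50 mm and 8.59 degrees, less where a joint would pass 70% of its speed; a pose out of reach is approached as far as the arm can. A call with a gripper value outside its range is refused whole. The fingers move at their own pace and stop on an object; FORCE is the grip in N (left out, the last holds). Time passes only in rows, so rows that repeat a pose let the fingers close, or fill a call up. It gives the time, the measured TCP pose, the force and the opening at its end, in the units of the state.
- sensors.state(): the state, without advancing time (a new reading comes with each control period).
- imaging.snapshot(name): name is "scene" or "top" or "wrist"; returns a dict with "image" (384x512x3 uint8, blue, green, red), "fx", "fy", "cx", "cy" (pixels), "rvec" (rotation vector, rad) and "tvec" (3), from world to camera coordinates, as OpenCV has them; the wrist camera has in their place "mount" (4x4, takes a point from camera to tool coordinates, whose origin is the TCP and whose axes are the tool frame's). Camera axes: x right, y down, z forward; pixel columns grow to the right and rows downward; lengths in m; the calibration is good to about 2 mm. A picture is of the moment at which its call begins: read the wrist's pose just before it. There is no depth.
- workorder.sign_off(): hands the job in, once; it reports no verdict.
The state is a dict: "time_s": time; "q": joint angles; "dq": joint speeds; "joint_torque": joint torques, N m; "eef_pos": TCP position; "tcp_rot": TCP orientation; "wrist_force": force on the tool from outside, world axes, zero at the start; "torque": the same for the moment, N m; "grip_width": finger opening in m.
Only numpy, scipy, OpenCV 4.12 (cv2) and the standard library are available. Lean on these libraries where they do the work, as an engineer would, in place of code of your own. Each camera call takes 0.05 s, during which the arm holds its last target.

## Working session

There is one attempt and no reset: what is moved stays moved. The work goes in short steps, Python scripts to look and compute and a shell command to move; the robot and the scene stay as the last step left them, time stands still between calls to the robot, and variables do not carry over. Pictures are saved under pics/ and viewed, and the job is handed in when it is done.

```bash
ls; mkdir -p pics; python3 - <<'E'
from cell import sensors, imaging
import cv2,pickle
print(sensors.state())
for n in ["scene","top","wrist"]:
    s=imaging.snapshot(n); cv2.imwrite(f"pics/{n}0.png",s["image"]); pickle.dump(s,open(f"{n}0.pkl","wb"))
    print(n,{k:v for k,v in s.items() if k!="image"})
E
```

```text
pics
{'time_s': 0.0, 'q': array([ 1.04855048e+00,  4.94140338e-01,  1.34611130e+00,  2.02639024e-05,
        1.30253016e+00, -9.54640000e-02]), 'dq': array([ 0.00170949,  0.0012773 , -0.00112704,  0.0017545 , -0.00050634,
       -0.0019371 ]), 'joint_torque': array([-2.51456222e-03, -8.78845882e+01, -3.81856298e+01,  7.02646840e-02,
        5.34369133e-02, -1.51560321e-04]), 'eef_pos': array([0.25849562, 0.56862364, 0.21337164]), 'tcp_rot': array([ 2.64106186e+00,  1.70031640e+00, -1.67359312e-03]), 'wrist_force': array([1.15931211, 0.26375018, 0.83968289]), 'torque': array([-0.01077402, -0.02816358, -0.01229753]), 'grip_width': 0.09121991742939724}
scene {'fx': 478.4393861404899, 'fy': 478.4393861404899, 'cx': 248.27952832621042, 'cy': 196.35775919509945, 'rvec': array([ 1.41565837,  2.31821145, -0.7283565 ]), 'tvec': array([ 0.26746785, -0.35570383,  1.90238034])}
top {'fx': 457.5517769083232, 'fy': 457.5517769083232, 'cx': 257.037935105205, 'cy': 185.8154152431448, 'rvec': array([ 2.10512684, -2.13992109,  0.21998666]), 'tvec': array([-0.01982618,  0.62310632,  1.60267051])}
wrist {'fx': 276.36528444898414, 'fy': 276.36528444898414, 'cx': 259.19538123859223, 'cy': 194.52540674001773, 'mount': array([[ 9.99998627e-01,  1.60248539e-03, -4.22223871e-04,
        -5.08795374e-04],
       [-1.44049346e-03,  9.66518295e-01,  2.56593669e-01,
        -7.04445172e-02],
       [ 8.19274703e-04, -2.56592708e-01,  9.66519276e-01,
        -1.71225104e-01],
       [ 0.00000000e+00,  0.00000000e+00,  0.00000000e+00,
         1.00000000e+00]])}
```

View pics/scene0.png

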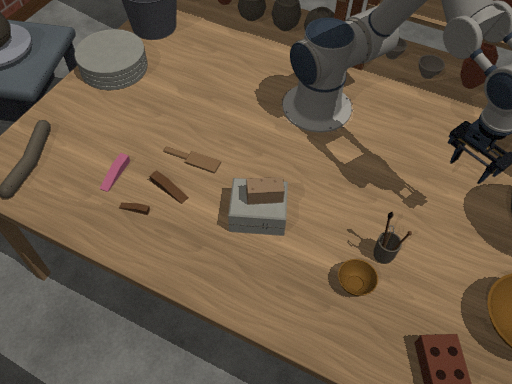

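View pics/top0.png

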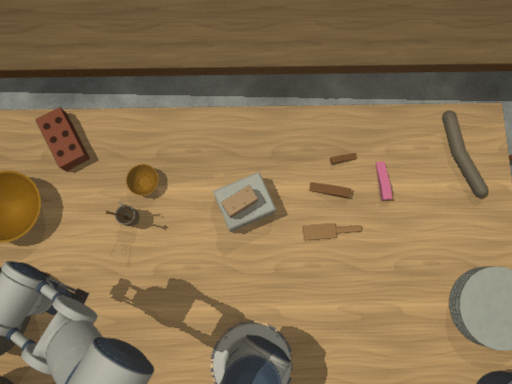

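View pics/wrist0.png

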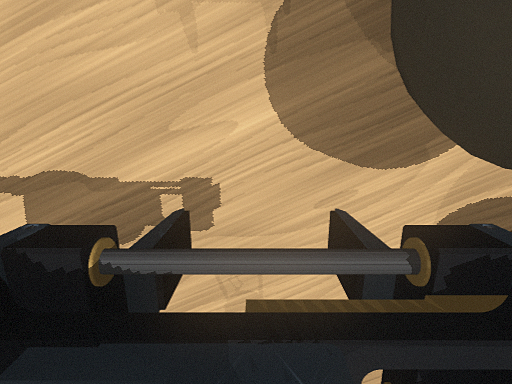

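The top view shows the mould at about (245,202) with the brick at (239,201). The wedge candidates are large dark brown (331,190), small brown (343,158) and pink (384,181). The larger non-pink one at (331,190) fits. Next I'll enlarge that area to confirm.

```bash
cat > h.py <<'E'
import numpy as np,cv2,pickle
from scipy.spatial.transform import Rotation as R
def cam(s):
    return R.from_rotvec(s["rvec"]).as_matrix(),np.array(s["tvec"])
def ray(s,uv,z):
    Rm,t=cam(s); o=-Rm.T@t
    d=Rm.T@np.array([(uv[0]-s["cx"])/s["fx"],(uv[1]-s["cy"])/s["fy"],1])
    return o+d*(z-o[2])/d[2]
def proj(s,P):
    Rm,t=cam(s); p=np.atleast_2d(P)@Rm.T+t
    return np.c_[p[:,0]/p[:,2]*s["fx"]+s["cx"],p[:,1]/p[:,2]*s["fy"]+s["cy"]]
def wristcam(s,pos,rot):
    """convert wrist snapshot to world->cam rvec/tvec"""
    T=np.eye(4);T[:3,:3]=R.from_rotvec(rot).as_matrix();T[:3,3]=pos
    C=np.linalg.inv(T@s["mount"]); s=dict(s); s["rvec"]=R.from_matrix(C[:3,:3]).as_rotvec();s["tvec"]=C[:3,3];return s
def crop(s,x0,y0,x1,y1,k,fn):
    im=cv2.resize(s["image"][y0:y1,x0:x1],None,fx=k,fy=k,interpolation=cv2.INTER_CUBIC)
    for x in range((x0+9)//10*10,x1,10): cv2.putText(im,str(x),(int((x-x0+.5)*k),8),0,.3,(0,0,255),1); cv2.line(im,(int((x-x0+.5)*k),10),(int((x-x0+.5)*k),16),(0,0,255),1)
    for y in range((y0+9)//10*10,y1,10): cv2.putText(im,str(y),(0,int((y-y0+.5)*k)),0,.3,(0,0,255),1); cv2.line(im,(20,int((y-y0+.5)*k)),(26,int((y-y0+.5)*k)),(0,0,255),1)
    cv2.imwrite(fn,im)
E
python3 - <<'E'
from h import *
s=pickle.load(open("top0.pkl","rb"));crop(s,205,165,285,240,8,"pics/tm.png");crop(s,290,140,400,250,7 if 0 else 5,"pics/tw.png")
s=pickle.load(open("scene0.pkl","rb"));crop(s,210,165,310,245,8,"pics/sm.png");crop(s,90,130,240,230,5,"pics/sw.png")
E
```

```text
(no output)
```

View pics/tm.png

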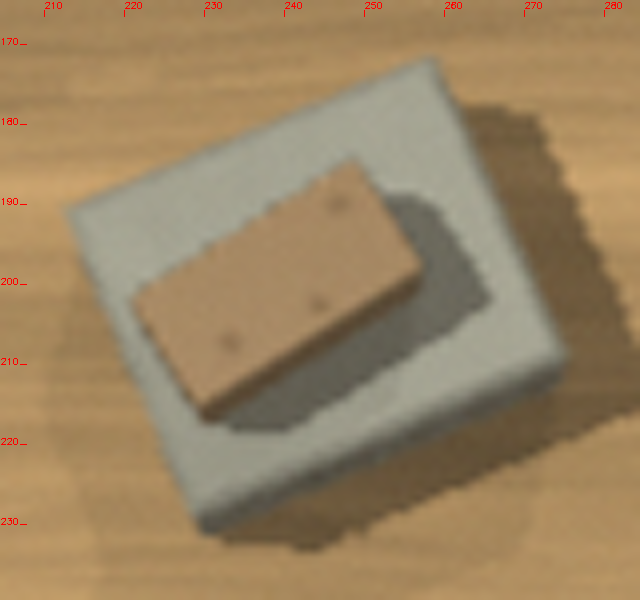

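View pics/tw.png

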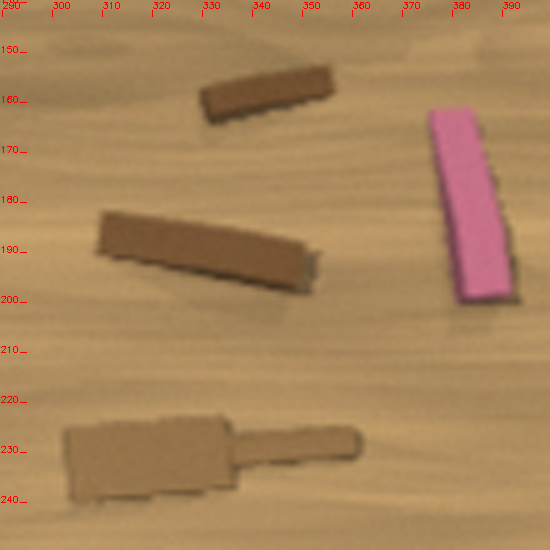

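View pics/sm.png

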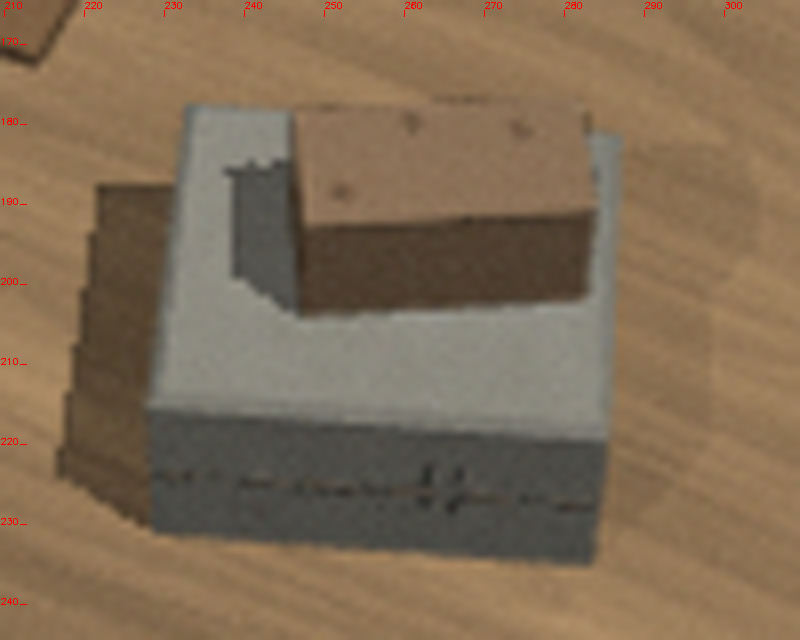

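View pics/sw.png

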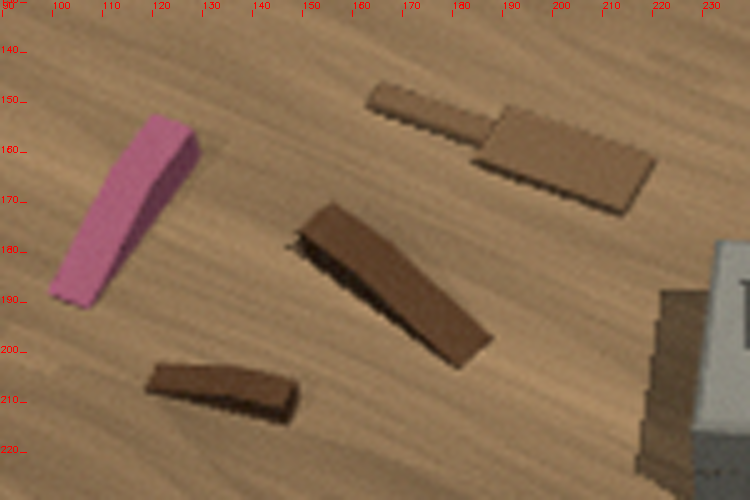

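```bash
python3 - <<'E'
from h import *
from scipy.optimize import least_squares
T=pickle.load(open("top0.pkl","rb"));S=pickle.load(open("scene0.pkl","rb"))
def fit(name,loc,tp,sp,x0):
    loc=np.array(loc,float)
    def w(p):
        c,s=np.cos(p[2]),np.sin(p[2]); return np.c_[p[0]+c*loc[:,0]-s*loc[:,1],p[1]+s*loc[:,0]+c*loc[:,1],loc[:,2]]
    for lab,use in (("both",3),("top",1),("scene",2)):
        def f(p):
            r=[]
            if use&1:r.append(proj(T,w(p))-tp)
            if use&2:r.append(proj(S,w(p))-sp)
            return np.concatenate(r).ravel()
        q=least_squares(f,x0,loss="soft_l1").x
        print(name,lab,q[:2].round(4),np.degrees(q[2]).round(2),"rms px",np.sqrt(np.mean(f(q)**2)).round(2))
t0=ray(T,(245,202),.1);print(t0)
# mould: origin center, x from slot end to far; slot end=BC. y-axis: x->+y dir => y-axis -> -x (robot near). 
fit("mould",[[-.09,-.075,.1],[-.09,.075,.1],[.09,.075,.1],[.09,-.075,.1]],
 [(258.5,171.7),(275.1,209.5),(229.5,228.9),(212.6,190.5)],[(228,215.5),(233,177.6),(287,181.4),(285.1,219.5)],[t0[0],t0[1],1.9])
fit("brick",[[-.057,-.0285,.164],[-.057,.0285,.164],[.057,.0285,.164],[.057,-.0285,.164]],
 [(248.5,184.1),(257.3,197.6),(230.1,215.8),(221,201.7)],[(247,192.6),(245.8,177.6),(282.6,177.3),(284.1,190.5)],[t0[0],t0[1],2.])
# wedge x toward tip (+y); y axis toward robot
w0=ray(T,(345,192),.032)
fit("wedge",[[.1225,-.017,.003],[.1225,.017,.003],[-.0275,-.017,.032],[-.0275,.017,.032]],
 [(310.1,181.7),(308.9,189.9),(350.5,188.1),(349.1,197.5)],[(181.1,203.1),(187.9,197.1),(149.5,175.9),(155.9,170.1)],[w0[0],w0[1],1.5])
for n,p,z in (("cup",(127,216),.05),("bowl",(143,180),.05),("paddle",(320,232),.0),("pink",(384,181),0),("small",(343,158),0),("redbrick",(62,138),.05),("bigbowl",(15,207),.05)): print(n,ray(T,p,z).round(3))
E
```

```text
[0.55752574 0.0138602  0.1       ]
mould both [0.5657 0.0201] 112.17 rms px 0.71
mould top [0.565  0.0175] 112.3 rms px 0.56
mould scene [0.5667 0.0221] 112.3 rms px 0.41
brick both [0.5539 0.0345] 121.2 rms px 0.69
brick top [0.5552 0.0321] 122.6 rms px 0.36
brick scene [0.5529 0.036 ] 119.93 rms px 0.41
wedge both [ 0.6026 -0.345 ] 77.28 rms px 0.52
wedge top [ 0.6033 -0.347 ] 76.73 rms px 0.27
wedge scene [ 0.6023 -0.3433] 77.67 rms px 0.28
cup [0.521 0.441 0.05 ]
bowl [0.653 0.387 0.05 ]
paddle [ 0.457 -0.261  0.   ]
pink [ 0.646 -0.512  0.   ]
small [ 0.738 -0.362  0.   ]
redbrick [0.818 0.694 0.05 ]
bigbowl [0.561 0.846 0.05 ]
```

```bash
cat >> h.py <<'E'
def plan(pos,yaw_deg):
    """print tool-axis shift (mm) and turn about tool to reach TCP pos with tool x at yaw, pointing down"""
    from cell import sensors
    st=sensors.state(); Rm=R.from_rotvec(st["tcp_rot"]).as_matrix()
    sh=Rm.T@(np.array(pos)-st["eef_pos"])*1000
    y=np.radians(yaw_deg); G=np.array([[np.cos(y),np.sin(y),0],[np.sin(y),-np.cos(y),0],[0,0,-1]])
    tr=R.from_matrix(Rm.T@G).as_rotvec()
    print("turn",tr.round(4),"shift",sh.round(1),"| eef",st["eef_pos"].round(4),"yaw",np.degrees(np.arctan2(Rm[1,0],Rm[0,0])).round(2),"q",st["q"].round(2),"F",st["wrist_force"].round(1),"w",round(st["grip_width"]*1000,1),"t",st["time_s"])
E
python3 -c "
from h import *
plan([.554,.0345,.235],31.2)"
```

```text
turn [2.000e-04 9.000e-04 5.995e-01] shift [-364.   490.1  -21.2] | eef [0.2586 0.5687 0.2135] yaw 65.55 q [ 1.05  0.49  1.35  0.    1.3  -0.1 ] F [0.2 0.6 0.4] w 91.6 t 0.15
```

```bash
python3 -m creep '[[[0,0,0.02],[-10,15,-15],100],[[0,0,0.06],[-30,40,-22],100],[[0,0,0.12],[-58,78,-22],100],[[0,0,0.18],[-86,116,-22],100],[[0,0,0.24],[-114,154,-22],100],[[0,0,0.3],[-142,192,-22],100],[[0,0,0.36],[-170,230,-22],100],[[0,0,0.4],[-198,268,-22],100]]' 40; python3 -c "
from h import *
plan([.554,.0345,.235],31.2)"
```

```text
time_s: 0.95
eef_pos: [0.4214, 0.2753, 0.2367]
tcp_rot: [2.928, 1.137, 0.001]
wrist_force: [1.2, 0.9, -0.3]
grip_width: 0.0913
turn [ 0.0003 -0.0008  0.1963] shift [-64.7 267.2   1.8] | eef [0.4214 0.2753 0.2367] yaw 42.45 q [ 0.46  0.3   1.61 -0.    1.24 -0.28] F [ 1.2  0.9 -0.3] w 91.3 t 0.95
```

```bash
python3 -m creep '[[[0,0,0.04],[-10,42,0],100],[[0,0,0.08],[-20,84,0],100],[[0,0,0.12],[-30,126,0],100],[[0,0,0.16],[-40,168,0],100],[[0,0,0.196],[-50,210,0],100],[[0,0,0.196],[-60,245,0],100],[[0,0,0.196],[-65,267,0],100],[[0,0,0.196],[-65,267,0],100]]'; python3 - <<'E'
from h import *
from cell import sensors,imaging
plan([.554,.0345,.113],31.2)
st=sensors.state();s=imaging.snapshot("wrist");s=wristcam(s,st["eef_pos"],st["tcp_rot"]);pickle.dump(s,open("w1.pkl","wb"));cv2.imwrite("pics/w1.png",s["image"])
s=imaging.snapshot("top");cv2.imwrite("pics/t1.png",s["image"])
E
```

```text
time_s: 1.75
eef_pos: [0.5547, 0.0341, 0.2365]
tcp_rot: [3.025, 0.844, 0.001]
wrist_force: [-0.4, 0.5, -0.1]
grip_width: 0.0909
turn [ 0.0011 -0.0005 -0.0003] shift [ -0.5  -0.8 123.5] | eef [0.5547 0.0341 0.2365] yaw 31.19 q [-0.05  0.37  1.49 -0.    1.28 -0.59] F [-0.4  0.5 -0.1] w 90.9 t 1.75
```

View pics/w1.png

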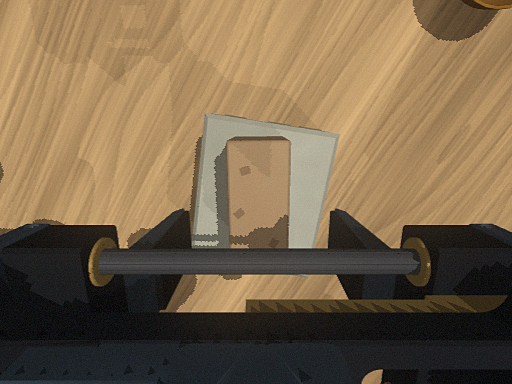

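The wrist view shows the brick at columns 228–290, centred at 259 (the camera's cx). Its sides are upright, so it lies square between the jaws. Descending.

```bash
python3 -m creep '[[[0,0,0],[0,0,15],100],[[0,0,0],[0,0,45],100],[[0,0,0],[0,0,75],100],[[0,0,0],[0,0,100],100],[[0,0,0],[0,0,115],100],[[0,0,0],[0,0,123],100],[[0,0,0],[0,0,123],100],[[0,0,0],[0,0,123],60]]'; python3 -m creep '[[[0,0,0],[0,0,0],50],[[0,0,0],[0,0,0],40],[[0,0,0],[0,0,0],30],[[0,0,0],[0,0,0],30],[[0,0,0],[0,0,0],30],[[0,0,0],[0,0,0],30],[[0,0,0],[0,0,0],30],[[0,0,0],[0,0,0],30]]' 40
```

```text
time_s: 2.65
eef_pos: [0.5539, 0.0376, 0.1137]
tcp_rot: [3.024, 0.851, 0.001]
wrist_force: [0.4, -0.2, -0.3]
grip_width: 0.0858
time_s: 3.45
eef_pos: [0.5534, 0.0371, 0.1132]
tcp_rot: [3.024, 0.85, -0.001]
wrist_force: [-4.0, -2.9, 6.8]
grip_width: 0.0568
```

```bash
python3 -m creep '[[[0,0,0],[0,0,-5],30],[[0,0,0],[0,0,-15],30],[[0,0,0],[0,0,-30],30],[[0,0,0],[0,0,-50],30],[[0,0,0],[0,0,-70],30],[[0,0,0],[0,0,-80],30],[[0,0,0],[0,0,-80],30],[[0,0,0],[0,0,-80],30]]'; python3 - <<'E'
from h import *
plan([.36,.29,.193],60)
from cell import imaging
s=imaging.snapshot("top");pickle.dump(s,open("t2.pkl","wb"));cv2.imwrite("pics/t2.png",s["image"])
E
```

```text
time_s: 4.25
eef_pos: [0.5534, 0.0373, 0.1925]
tcp_rot: [-3.024, -0.85, 0.001]
wrist_force: [-0.1, -0.2, -7.6]
grip_width: 0.0572
turn [-4.000e-04  3.000e-04 -4.992e-01] shift [ -33.4 -316.4   -0.4] | eef [0.5534 0.0373 0.1925] yaw 31.4 q [-0.04  0.42  1.55  0.    1.18 -0.59] F [-0.1 -0.2 -7.6] w 57.2 t 4.25
```

View pics/t2.png

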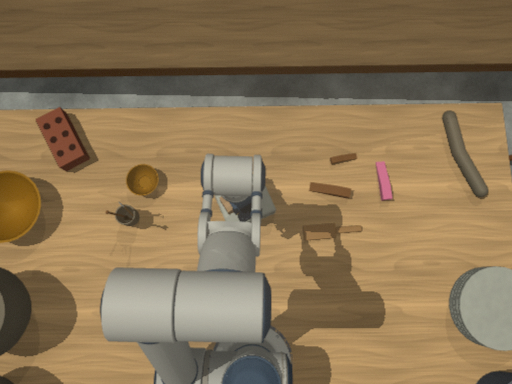

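```bash
python3 -m creep '[[[0,0,-0.04],[-2,-20,0],30],[[0,0,-0.1],[-6,-60,0],30],[[0,0,-0.17],[-10,-100,0],30],[[0,0,-0.24],[-14,-140,0],30],[[0,0,-0.31],[-19,-180,0],30],[[0,0,-0.38],[-23,-220,0],30],[[0,0,-0.44],[-27,-255,0],30],[[0,0,-0.49],[-30,-285,0],30]]';python3 -c "
from h import *
plan([.36,.29,.014],60)"
```

```text
time_s: 5.1
eef_pos: [0.3773, 0.2661, 0.1923]
tcp_rot: [-2.724, -1.564, 0.002]
wrist_force: [-0.5, 0.2, -6.3]
grip_width: 0.0569
turn [-0.001   0.0012 -0.0051] shift [ 12.1 -26.8 178.3] | eef [0.3773 0.2661 0.1923] yaw 59.71 q [ 0.48  0.29  1.76  0.    1.09 -0.56] F [-0.5  0.2 -6.3] w 56.9 t 5.1
```

```bash
python3 -m creep '[[[0,0,0],[5,-12,15],30],[[0,0,0],[12,-27,45],30],[[0,0,0],[12,-27,80],30],[[0,0,0],[12,-27,115],30],[[0,0,0],[12,-27,145],30],[[0,0,0],[12,-27,160],30],[[0,0,0],[12,-27,170],30],[[0,0,0],[12,-27,174],30]]';python3 -c "
from h import *
plan([.36,.29,.0137],60)"
```

```text
time_s: 5.9
eef_pos: [0.3618, 0.2888, 0.018]
tcp_rot: [-2.728, -1.559, 0.002]
wrist_force: [-0.6, 0.3, -6.3]
grip_width: 0.0571
turn [-0.0008  0.0013 -0.0087] shift [ 0.1 -2.1  4.3] | eef [0.3618 0.2888 0.018 ] yaw 59.5 q [ 0.54  0.59  1.93  0.    0.62 -0.49] F [-0.6  0.3 -6.3] w 57.1 t 5.9
```

```bash
python3 -m creep '[[[0,0,0],[0,0,1.5],30],[[0,0,0],[0,0,3],30],[[0,0,0],[0,0,4.5],30],[[0,0,0],[0,0,5],30],[[0,0,0],[0,0,5],30],[[0,0,0],[0,0,5],30],[[0,0,0],[0,0,5],60],[[0,0,0],[0,0,5],100]]';python3 -m creep '[[[0,0,0],[0,0,0],100],[[0,0,0],[0,0,0],100],[[0,0,0],[0,0,0],100],[[0,0,0],[0,0,-10],100],[[0,0,0],[0,0,-35],100],[[0,0,0],[0,0,-75],100],[[0,0,0],[0,0,-115],100],[[0,0,0],[0,0,-150],100]]'
```

```text
time_s: 6.7
eef_pos: [0.3627, 0.2891, 0.0141]
tcp_rot: [-2.728, -1.558, -0.001]
wrist_force: [0.1, -0.6, -0.3]
grip_width: 0.0623
time_s: 7.5
eef_pos: [0.3623, 0.2889, 0.1666]
tcp_rot: [-2.728, -1.558, -0.002]
wrist_force: [1.4, -0.1, -0.4]
grip_width: 0.0912
```

```bash
python3 -c "
from h import *
plan([.6026,-.345,.19],-12.7)"
```

```text
turn [-2.0000e-04 -1.1000e-03  1.2597e+00] shift [-423.9  529.   -23.5] | eef [0.3623 0.2889 0.1666] yaw 59.47 q [ 0.54  0.33  1.79  0.    1.02 -0.49] F [ 1.4 -0.1 -0.4] w 91.2 t 7.5
```

```bash
python3 -m creep '[[[0,0,0.03],[-10,13,-10],100],[[0,0,0.1],[-35,44,-20],100],[[0,0,0.18],[-65,81,-24],100],[[0,0,0.26],[-95,119,-24],100],[[0,0,0.34],[-125,156,-24],100],[[0,0,0.42],[-155,194,-24],100],[[0,0,0.50],[-185,231,-24],100],[[0,0,0.58],[-215,268,-24],100]]'; python3 -c "
from h import *
plan([.6026,-.345,.19],-12.7)"
```

```text
time_s: 8.3
eef_pos: [0.4842, -0.0344, 0.1888]
tcp_rot: [3.061, 0.708, 0.001]
wrist_force: [2.1, 0.2, 0.2]
grip_width: 0.0908
turn [ 1.000e-04 -6.000e-04  6.761e-01] shift [-30.  331.   -1.1] | eef [ 0.4842 -0.0344  0.1888] yaw 26.04 q [-0.19  0.33  1.71  0.    1.1  -0.65] F [2.1 0.2 0.2] w 90.8 t 8.3
```

```bash
python3 -m creep '[[[0,0,0.08],[-4,40,0],100],[[0,0,0.18],[-8,80,0],100],[[0,0,0.28],[-12,122,0],100],[[0,0,0.38],[-16,166,0],100],[[0,0,0.48],[-20,210,0],100],[[0,0,0.58],[-24,254,0],100],[[0,0,0.65],[-28,300,0],100],[[0,0,0.676],[-30,331,0],100]]'; python3 -m creep '[[[0,0,0],[0,0,0],100],[[0,0,0],[0,0,0],100],[[0,0,0],[0,0,0],100],[[0,0,0],[0,0,0],100],[[0,0,0],[0,0,0],100],[[0,0,0],[0,0,0],100],[[0,0,0],[0,0,0],100],[[0,0,0],[0,0,0],100]]'; python3 - <<'E'
from h import *
from cell import sensors,imaging
plan([.6026,-.345,.19],-12.7)
st=sensors.state();s=imaging.snapshot("wrist");s=wristcam(s,st["eef_pos"],st["tcp_rot"]);pickle.dump(s,open("w3.pkl","wb"));cv2.imwrite("pics/w3.png",s["image"])
s=imaging.snapshot("top");pickle.dump(s,open("t3.pkl","wb"));cv2.imwrite("pics/t3.png",s["image"]);crop(s,205,165,285,240,8,"pics/t3m.png")
s=imaging.snapshot("scene");pickle.dump(s,open("s3.pkl","wb"));crop(s,210,165,310,245,8,"pics/s3m.png")
E
```

```text
time_s: 9.1
eef_pos: [0.6038, -0.3453, 0.1887]
tcp_rot: [3.122, -0.348, 0.001]
wrist_force: [0.9, 1.4, -0.1]
grip_width: 0.0911
time_s: 9.9
eef_pos: [0.6035, -0.3424, 0.1879]
tcp_rot: [-3.123, 0.342, 0.0]
wrist_force: [-1.2, 0.3, 0.5]
grip_width: 0.0913
turn [-0.      0.      0.0038] shift [-0.4  2.8 -2.1] | eef [ 0.6035 -0.3424  0.1879] yaw -12.48 q [-0.6   0.62  1.19 -0.    1.34 -0.38] F [-1.2  0.3  0.5] w 91.3 t 9.9
```

View pics/w3.png

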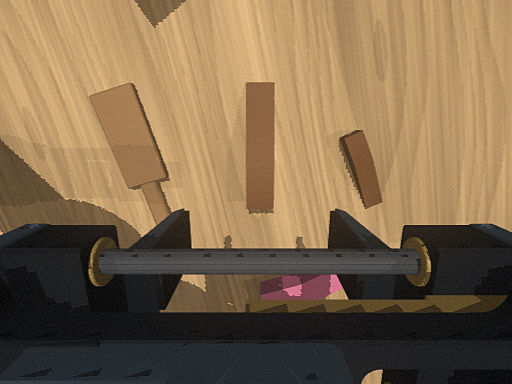

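View pics/t3.png

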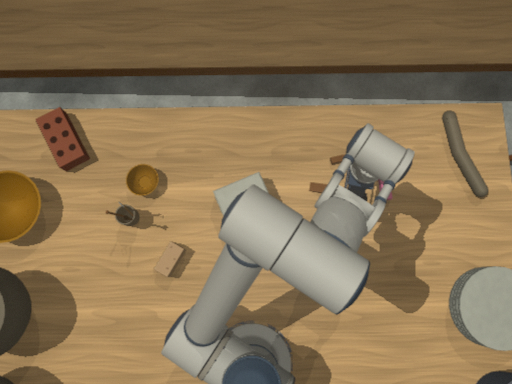

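View pics/t3m.png

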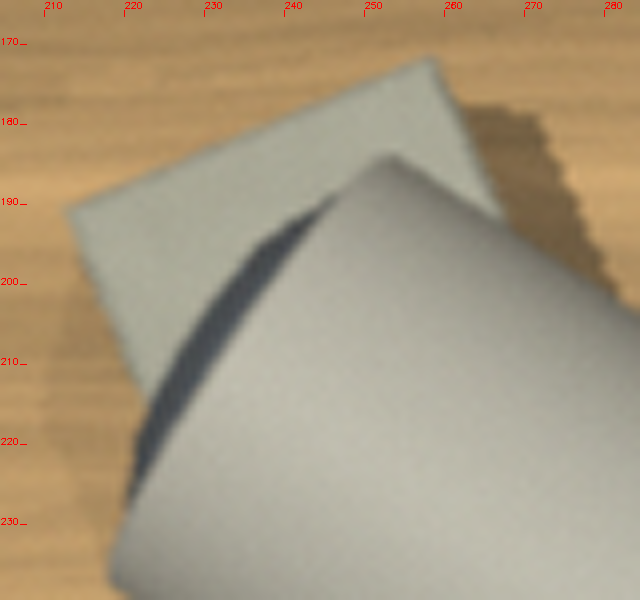

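View pics/s3m.png

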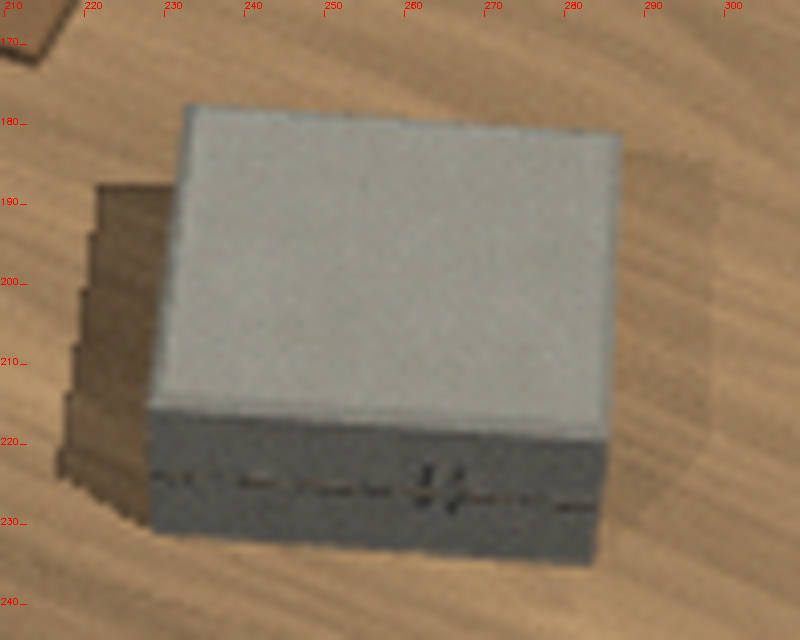

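The brick now lies on the bench at top-view pixel (170,259), and the mould hasn't moved. In the wrist view the wedge spans columns 246–274, with its tip at row 82 and butt at row 210. The small wedge (360,168) and the pink one (300,288) are left alone.

```bash
python3 - <<'E'
from h import *
s=pickle.load(open("w3.pkl","rb"))
crop(s,220,70,300,220,4,"pics/w3c.png")
P=[ray(s,p,z) for p,z in (((246.5,82.5),.003),((274,82.5),.003),((246.5,209),.032),((273.5,209),.032))]
print(np.round(P,4)); a=(P[0]+P[1])/2;b=(P[2]+P[3])/2;d=(a-b)[:2];L=np.linalg.norm(d);print(L,np.degrees(np.arctan2(d[1],d[0])),"widths",np.linalg.norm(P[0]-P[1]),np.linalg.norm(P[2]-P[3]))
print("tip",a[:2],"grip",b[:2]+d/L*.0275)
E
```

```text
[[ 0.6153 -0.2261  0.003 ]
 [ 0.6476 -0.2332  0.003 ]
 [ 0.5825 -0.3729  0.032 ]
 [ 0.6152 -0.3801  0.032 ]]
0.1504308472287877 77.48277139766645 widths 0.03310710957533468 0.03352972439782709
tip [ 0.63143061 -0.22961576] grip [ 0.60478742 -0.34962465]
```

View pics/w3c.png

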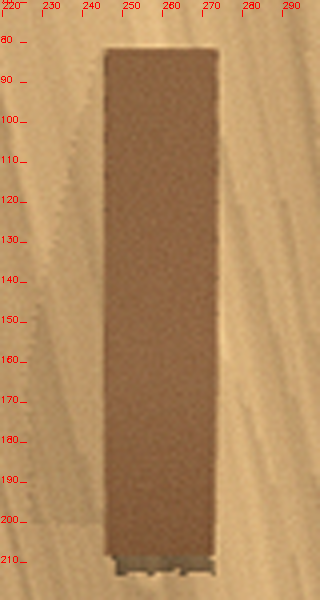

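```bash
python3 -c "
from h import *
plan([.6042,-.3485,.005],-12.5)"; python3 -m creep '[[[0,0,0],[0,3,15],100],[[0,0,0],[-1,6,45],100],[[0,0,0],[-1,6,85],100],[[0,0,0],[-1,6,125],100],[[0,0,0],[-1,6,155],100],[[0,0,0],[-1,6,170],100],[[0,0,0],[-1,6,178],100],[[0,0,0],[-1,6,181],100]]';python3 -c "
from h import *
plan([.6042,-.3485,.005],-12.5)"
```

```text
turn [-0.      0.      0.0002] shift [  1.9   5.7 182.9] | eef [ 0.6036 -0.3425  0.1879] yaw -12.49 q [-0.6   0.62  1.19  0.    1.34 -0.38] F [ 0.5 -0.7 -0.2] w 91.2 t 10.05
time_s: 10.85
eef_pos: [0.6014, -0.3483, 0.0067]
tcp_rot: [3.123, -0.342, 0.0]
wrist_force: [-0.2, 0.4, 0.7]
grip_width: 0.0914
turn [ 0.0001 -0.0001  0.0001] shift [ 2.8 -0.4  1.7] | eef [ 0.6014 -0.3483  0.0067] yaw -12.49 q [-0.61  0.81  1.33 -0.    1.   -0.39] F [-0.2  0.4  0.7] w 91.4 t 10.85
```

```bash
python3 -m creep '[[[0,0,0],[1.5,0,1],100],[[0,0,0],[2.8,0,1.5],100],[[0,0,0],[2.8,0,1.5],100],[[0,0,0],[2.8,0,1.5],60],[[0,0,0],[2.8,0,1.5],30],[[0,0,0],[2.8,0,1.5],20],[[0,0,0],[2.8,0,1.5],10],[[0,0,0],[2.8,0,1.5],10]]' 50; python3 -m creep '[[[0,0,0],[0,0,0],10],[[0,0,0],[0,0,0],10],[[0,0,0],[0,0,0],10],[[0,0,0],[0,0,0],10],[[0,0,0],[0,0,0],10],[[0,0,0],[0,0,0],10],[[0,0,0],[0,0,0],10],[[0,0,0],[0,0,0],10]]' 50;python3 -c "
from h import *
plan([.6042,-.3485,.055],-12.5)"
```

```text
time_s: 11.65
eef_pos: [0.604, -0.3487, 0.0054]
tcp_rot: [-3.123, 0.342, 0.0]
wrist_force: [0.3, -0.1, -0.5]
grip_width: 0.0543
time_s: 12.45
eef_pos: [0.604, -0.3488, 0.0054]
tcp_rot: [-3.123, 0.342, 0.0]
wrist_force: [0.8, 0.3, -1.7]
grip_width: 0.0335
turn [-0.      0.0001  0.0001] shift [  0.2  -0.3 -49.6] | eef [ 0.604  -0.3488  0.0054] yaw -12.49 q [-0.61  0.82  1.32 -0.    1.   -0.39] F [ 0.8  0.3 -1.7] w 33.5 t 12.45
```

```bash
python3 -m creep '[[[0,0,0],[0,0,-4],10],[[0,0,0],[0,0,-12],10],[[0,0,0],[0,0,-30],10],[[0,0,0],[0,0,-50],10],[[0,0,0],[0,0,-70],10],[[0,0,0],[0,0,-80],10],[[0,0,0],[0,0,-80],10],[[0,0,0],[0,0,-80],10]]';python3 -c "
from h import *
plan([.663,-.218,.0854],22.2)"
```

```text
time_s: 13.25
eef_pos: [0.6038, -0.3486, 0.085]
tcp_rot: [-3.123, 0.342, 0.001]
wrist_force: [0.2, -0.5, -1.7]
grip_width: 0.0335
turn [-3.000e-04  3.000e-04 -6.054e-01] shift [  29.6 -140.3   -0.4] | eef [ 0.6038 -0.3486  0.085 ] yaw -12.49 q [-0.61  0.72  1.28 -0.    1.14 -0.39] F [ 0.2 -0.5 -1.7] w 33.5 t 13.25
```

```bash
python3 -m creep '[[[0,0,-0.05],[2,-10,0],10],[[0,0,-0.15],[7,-32,0],10],[[0,0,-0.26],[12,-58,0],10],[[0,0,-0.37],[17,-83,0],10],[[0,0,-0.48],[22,-108,0],10],[[0,0,-0.57],[27,-130,0],10],[[0,0,-0.605],[29.6,-140,0],10],[[0,0,-0.605],[29.6,-140,0],10]]';python3 - <<'E'
from h import *
from cell import sensors,imaging
plan([.663,-.218,.0564],22.2)
st=sensors.state();s=imaging.snapshot("wrist");s=wristcam(s,st["eef_pos"],st["tcp_rot"]);pickle.dump(s,open("w4.pkl","wb"));cv2.imwrite("pics/w4.png",s["image"])
s=imaging.snapshot("scene");pickle.dump(s,open("s4.pkl","wb"));cv2.imwrite("pics/s4.png",s["image"])
s=imaging.snapshot("top");pickle.dump(s,open("t4.pkl","wb"));cv2.imwrite("pics/t4.png",s["image"])
E
```

```text
time_s: 14.05
eef_pos: [0.6632, -0.2174, 0.0845]
tcp_rot: [-3.082, -0.605, 0.002]
wrist_force: [-0.3, -0.1, -0.9]
grip_width: 0.0335
turn [-0.0009  0.0009  0.0004] shift [-0.4  0.5 28.1] | eef [ 0.6632 -0.2174  0.0845] yaw 22.22 q [-0.4   0.72  1.28  0.    1.14 -0.79] F [-0.3 -0.1 -0.9] w 33.5 t 14.05
```

View pics/w4.png

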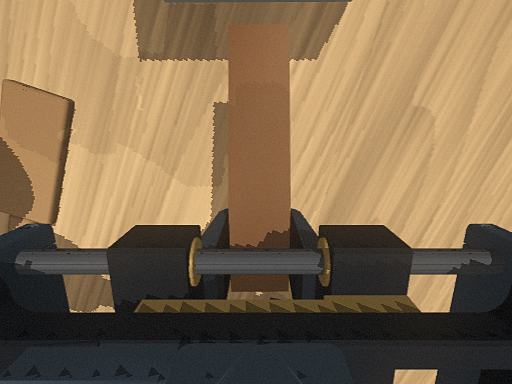

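View pics/t4.png

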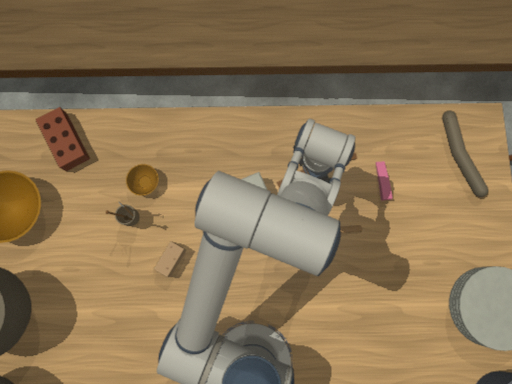

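View pics/s4.png

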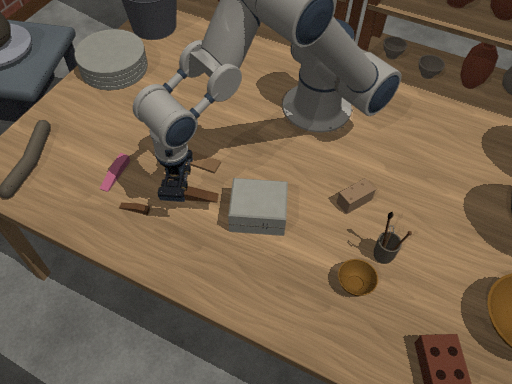

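```bash
python3 - <<'E'
from h import *
s=pickle.load(open("w4.pkl","rb"))
crop(s,120,0,360,70,3,"pics/w4c.png")
c=np.array([.5657,.0201]);y=np.radians(112.17);d=np.array([np.cos(y),np.sin(y)]);n=np.array([-d[1],d[0]])
for z in (.1,.05,.0):
    for k in (-.075,.075): 
        p=c-.09*d+k*n; print(z,k,proj(s,[*p,z]).round(1))
P=[ray(s,p,.003+.079) for p in((229,25),(287,25))];print(P)
E
```

```text
0.1 -0.075 [[421.5 -97. ]]
0.1 0.075 [[ 92.5 -97.9]]
0.05 -0.075 [[376.5 -36.4]]
0.05 0.075 [[138.7 -37. ]]
0.0 -0.075 [[351.1  -2.2]]
0.0 0.075 [[164.9  -2.6]]
[array([ 0.60172953, -0.11023322,  0.082     ]), array([ 0.63176663, -0.0979139 ,  0.082     ])]
```

View pics/w4c.png

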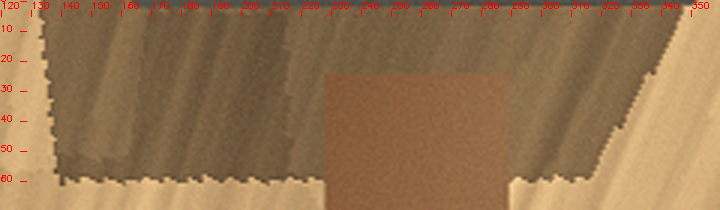

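```bash
python3 -m creep '[[[0,0,0],[0,0,5],10],[[0,0,0],[0,0,13],10],[[0,0,0],[0,0,22],10],[[0,0,0],[0,-5,26.5],10],[[0,0,0],[0,-15,26.5],10],[[0,0,0],[0,-25,26.5],10],[[0,0,0],[0,-30,26.5],10],[[0,0,0],[0,-30,26.5],10]]';python3 - <<'E'
from h import *
from cell import sensors,imaging
plan([.663,-.218,.0564],22.2)
st=sensors.state();s=imaging.snapshot("wrist");s=wristcam(s,st["eef_pos"],st["tcp_rot"]);pickle.dump(s,open("w5.pkl","wb"));cv2.imwrite("pics/w5.png",s["image"])
s=imaging.snapshot("scene");pickle.dump(s,open("s5.pkl","wb"));crop(s,150,150,310,250,5,"pics/s5.png")
E
```

```text
time_s: 15.0
eef_pos: [0.6518, -0.1896, 0.0594]
tcp_rot: [3.083, 0.606, 0.0]
wrist_force: [-0.0, -0.7, -0.8]
grip_width: 0.0339
turn [ 0.0001 -0.0002  0.0006] shift [-0.3 30.5  3. ] | eef [ 0.6518 -0.1896  0.0594] yaw 22.23 q [-0.37  0.73  1.35  0.    1.06 -0.76] F [-0.  -0.7 -0.8] w 33.9 t 15.0
```

View pics/w5.png

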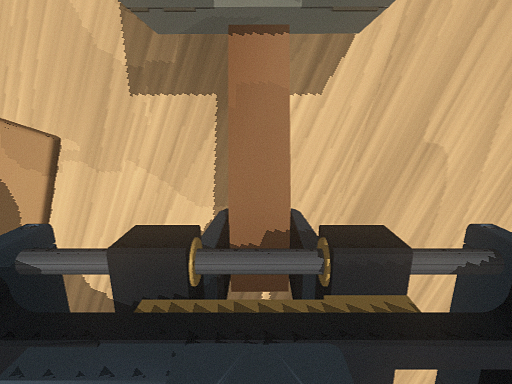

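View pics/s5.png

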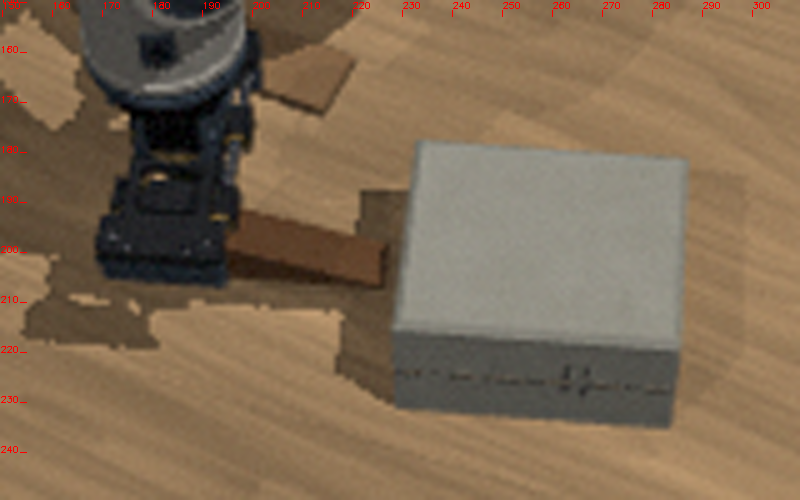

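```bash
python3 - <<'E'
from h import *
s=pickle.load(open("w5.pkl","rb"))
crop(s,110,0,400,60,2.7,"pics/w5c.png") if 0 else None
im=s["image"][0:60,110:400];cv2.imwrite("pics/w5c.png",cv2.resize(cv2.convertScaleAbs(im,alpha=1.7),None,fx=2.7,fy=6,interpolation=cv2.INTER_CUBIC))
E
```

```text
(no output)
```

View pics/w5c.png

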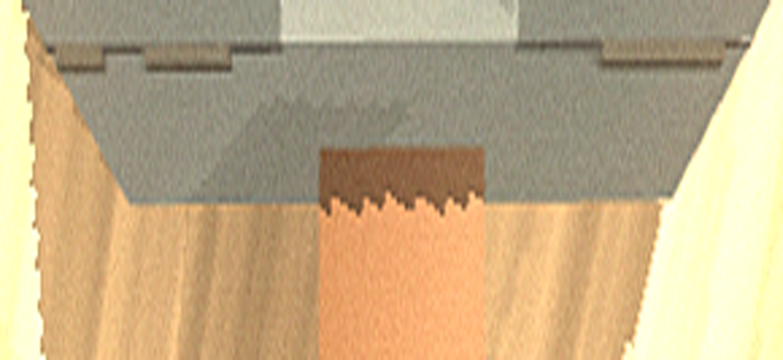

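```bash
python3 - <<'E'
from h import *
from cell import sensors
s=pickle.load(open("w5.pkl","rb"))
print(np.mean([sensors.state()["eef_pos"] for _ in range(5)],0))
a=ray(s,(214.4,7.3),.05);b=ray(s,(301.9,7.3),.05);print("slot w",np.linalg.norm(a-b),(a+b)/2)
e=ray(s,(158,33.7),0);f=ray(s,(359.3,33.4),0);print("face w",np.linalg.norm(e-f),(e+f)/2,np.degrees(np.arctan2((f-e)[1],(f-e)[0])))
p=ray(s,(228.1,24.5),.057);q=ray(s,(289.6,24.5),.057);print("tip w",np.linalg.norm(p-q),(p+q)/2)
d=np.array([np.cos(np.radians(112.2)),np.sin(np.radians(112.2))])
for m in ((a+b)/2,(e+f)/2): g=(m-(p+q)/2)[:2];print("gap along",g@d*1000,"lat",(g@[-d[1],d[0]])*1000)
E
```

```text
[ 0.65214978 -0.19061011  0.05932904]
slot w 0.05013584810915483 [ 0.60117501 -0.06609876  0.05      ]
face w 0.15049481682637889 [ 6.01301669e-01 -6.57889361e-02 -1.38777878e-17] 22.403724604376457
tip w 0.0343540026914145 [ 0.60567096 -0.07600042  0.057     ]
gap along 10.866412022989403 lat 0.42141825464868277
gap along 11.10541285108641 lat 0.18708266241398744
```

```bash
python3 -m creep '[[[0,0,0],[0,0,1],10],[[0,0,0],[0,0,2.5],10],[[0,0,0],[0,-2,2.5],10],[[0,0,0],[0,-8,2.5],10],[[0,0,0],[0,-16,2.5],10],[[0,0,0],[0,-23,2.5],10],[[0,0,0],[0,-27,2.5],10],[[0,0,0],[0,-27,2.5],10]]';python3 - <<'E'
from h import *
from cell import sensors,imaging
plan([.652-.04*-.378,-.19,.0554],22.4)
S=[sensors.state() for _ in range(6)];print(np.mean([s["eef_pos"] for s in S],0),np.mean([s["wrist_force"] for s in S],0))
st=sensors.state();s=imaging.snapshot("wrist");s=wristcam(s,st["eef_pos"],st["tcp_rot"]);pickle.dump(s,open("w6.pkl","wb"));cv2.imwrite("pics/w6.png",s["image"])
s=imaging.snapshot("scene");pickle.dump(s,open("s6.pkl","wb"));crop(s,150,150,310,250,5,"pics/s6.png")
E
```

```text
time_s: 15.9
eef_pos: [0.6414, -0.1649, 0.0565]
tcp_rot: [-3.083, -0.605, 0.0]
wrist_force: [0.1, 0.3, 0.5]
grip_width: 0.0337
turn [-0.0002  0.0001 -0.0032] shift [14.3 33.   1.1] | eef [ 0.6414 -0.1649  0.0565] yaw 22.22 q [-0.34  0.71  1.4   0.    1.03 -0.73] F [0.1 0.3 0.5] w 33.7 t 15.9
[ 0.64143574 -0.16487625  0.05650977] [0.11140249 0.29938171 0.52422157]
```

View pics/w6.png

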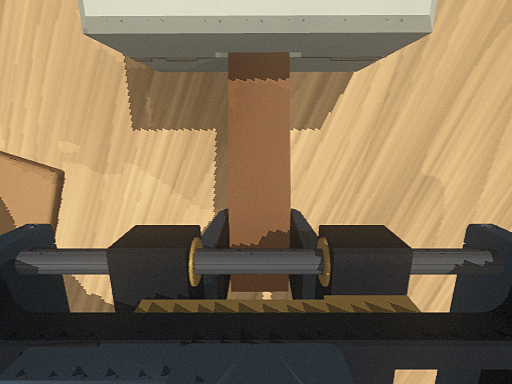

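The tip is in the slot: wedge columns 229–290 inside slot columns 215–302. Next I'll lower gently to feel for the floor.

```bash
cat > f.py <<'E'
from h import *
from cell import sensors
S=sensors.state(); Rm=R.from_rotvec(S["tcp_rot"]).as_matrix()
print("z",S["eef_pos"][2].round(4),"F tool",(Rm.T@S["wrist_force"]).round(1),"Mtool",(Rm.T@S["torque"]).round(2),"mouth dist",((np.array([.6013,-.0660])-S["eef_pos"][:2])@[-.381,.9245]).round(4),"tilt",(Rm[:2,2]).round(4),S["time_s"])
E
python3 -m creep '[[[0,0,0],[0,0,0.2],10],[[0,0,0],[0,0,0.4],10],[[0,0,0],[0,0,0.6],10],[[0,0,0],[0,0,0.8],10],[[0,0,0],[0,0,0.8],10],[[0,0,0],[0,0,0.8],10],[[0,0,0],[0,0,0.8],10],[[0,0,0],[0,0,0.8],10]]'; python3 f.py
python3 -m creep '[[[0,0,0],[0,0,0.2],10],[[0,0,0],[0,0,0.4],10],[[0,0,0],[0,0,0.4],10],[[0,0,0],[0,0,0.4],10],[[0,0,0],[0,0,0.4],10],[[0,0,0],[0,0,0.4],10],[[0,0,0],[0,0,0.4],10],[[0,0,0],[0,0,0.4],10]]'; python3 f.py
```

```text
time_s: 16.8
eef_pos: [0.6417, -0.1657, 0.0556]
tcp_rot: [3.083, 0.604, 0.0]
wrist_force: [0.2, 0.4, -0.8]
grip_width: 0.0334
z 0.0556 F tool [ 0.3 -0.3  0.8] Mtool [-0.04 -0.07 -0.02] mouth dist 0.1075 tilt [ 0. -0.] 16.8
time_s: 17.6
eef_pos: [0.6417, -0.1657, 0.0553]
tcp_rot: [3.083, 0.604, 0.0]
wrist_force: [0.1, -0.7, 1.2]
grip_width: 0.034
z 0.0553 F tool [-0.2  0.7 -1.2] Mtool [ 0.12 -0.09 -0.05] mouth dist 0.1076 tilt [ 0.0001 -0.    ] 17.6
```

```bash
python3 -m creep '[[[0,0,0],[0,-2,0],10],[[0,0,0],[0,-5,0],10],[[0,0,0],[0,-8,0],10],[[0,0,0],[0,-11,0],10],[[0,0,0],[0,-14,0],10],[[0,0,0],[0,-17,0],10],[[0,0,0],[0,-19,0],10],[[0,0,0],[0,-20,0],10]]'; python3 f.py; python3 - <<'E'
from h import *
from cell import sensors,imaging
st=sensors.state();s=imaging.snapshot("wrist");s=wristcam(s,st["eef_pos"],st["tcp_rot"]);pickle.dump(s,open("w7.pkl","wb"));cv2.imwrite("pics/w7.png",s["image"])
s=imaging.snapshot("scene");pickle.dump(s,open("s7.pkl","wb"));crop(s,150,150,310,250,5,"pics/s7.png")
E
```

```text
time_s: 18.4
eef_pos: [0.6348, -0.1477, 0.0555]
tcp_rot: [3.081, 0.604, 0.002]
wrist_force: [4.0, -8.3, -0.1]
grip_width: 0.0339
z 0.0555 F tool [0.6 9.2 0.1] Mtool [-1.35 -0.07  0.02] mouth dist 0.0883 tilt [ 0.0017 -0.0014] 18.4
```

View pics/w7.png

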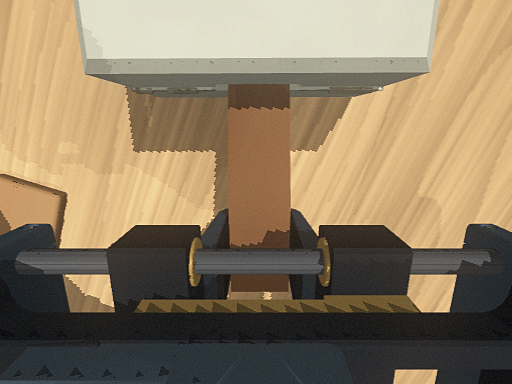

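View pics/s7.png

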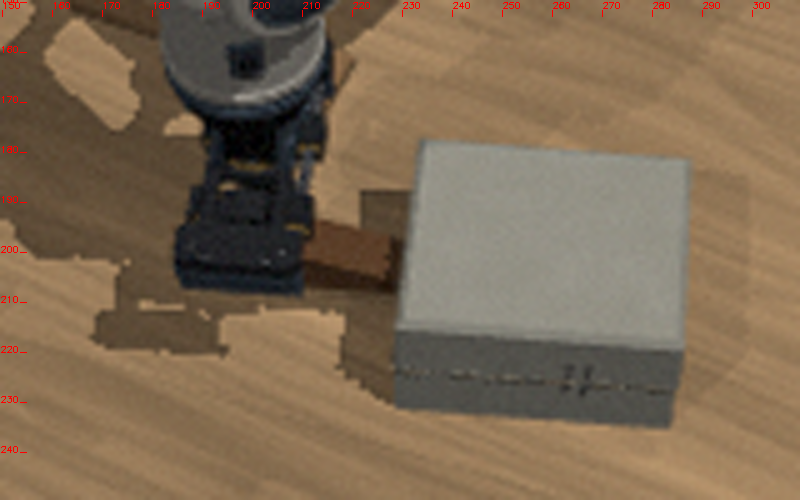

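```bash
python3 -m creep '[[[0,0,0],[0,-1,0],10],[[0,0,0],[0,-2,0],10],[[0,0,0],[0,-3,0],10],[[0,0,0],[0,-4,0],10],[[0,0,0],[0,-5,0],10],[[0,0,0],[0,-5.5,0],10],[[0,0,0],[0,-5.5,0],10],[[0,0,0],[0,-5.5,0],10]]'; python3 f.py; python3 - <<'E'
from h import *
from cell import sensors,imaging
st=sensors.state();s=imaging.snapshot("wrist");s=wristcam(s,st["eef_pos"],st["tcp_rot"]);pickle.dump(s,open("w8.pkl","wb"))
im=s["image"][40:120,60:450];cv2.imwrite("pics/w8c.png",cv2.resize(cv2.convertScaleAbs(im,alpha=1.7),None,fx=2,fy=6,interpolation=cv2.INTER_CUBIC))
s=imaging.snapshot("scene");pickle.dump(s,open("s8.pkl","wb"));crop(s,210,165,310,245,8,"pics/s8.png")
E
```

```text
time_s: 19.3
eef_pos: [0.6327, -0.1427, 0.0555]
tcp_rot: [3.081, 0.604, 0.002]
wrist_force: [2.9, -5.9, 0.8]
grip_width: 0.034
z 0.0555 F tool [ 0.5  6.6 -0.8] Mtool [-1.19  0.01 -0.03] mouth dist 0.0829 tilt [ 0.0015 -0.0012] 19.3
```

View pics/w8c.png

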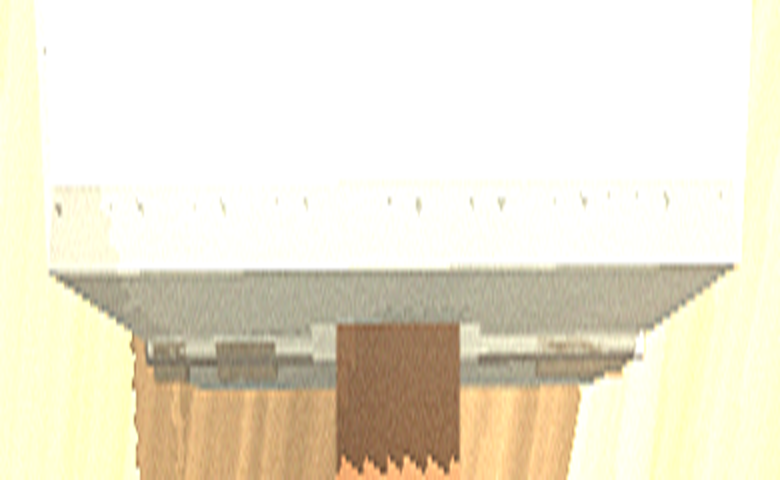

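View pics/s8.png

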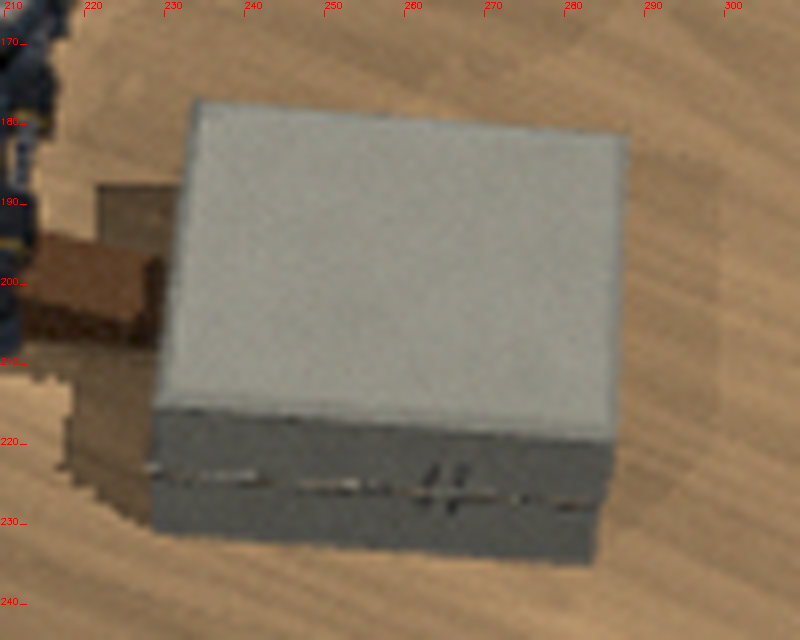

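```bash
python3 - <<'E'
from h import *
a=pickle.load(open("w6.pkl","rb"));b=pickle.load(open("w8.pkl","rb"))
for s,n,r0 in ((a,"a",20),(b,"b",60)):
    im=s["image"][r0:r0+50,190:320];cv2.imwrite(f"pics/z{n}.png",cv2.resize(cv2.convertScaleAbs(im,alpha=1.4),None,fx=6,fy=10,interpolation=cv2.INTER_CUBIC))
    # vertical intensity profile beside wedge (within the slot) and outside
    g=s["image"].mean(2)
    for c in ((205,212),(218,226),(293,300),(304,312)): print(n,c,[int(v) for v in g[r0:r0+50,c[0]:c[1]].mean(1)])
E
```

```text
a (205, 212) [154, 152, 155, 156, 155, 156, 153, 155, 155, 154, 155, 154, 163, 108, 91, 95, 95, 96, 94, 96, 95, 92, 93, 94, 93, 94, 93, 92, 92, 93, 92, 94, 91, 93, 90, 90, 93, 79, 65, 94, 89, 87, 81, 80, 82, 81, 82, 81, 81, 80]
a (218, 226) [143, 146, 151, 156, 157, 155, 153, 155, 153, 156, 154, 154, 162, 106, 91, 96, 95, 95, 96, 94, 95, 94, 94, 93, 95, 92, 93, 92, 94, 91, 91, 89, 102, 115, 114, 112, 116, 90, 83, 82, 81, 81, 81, 83, 80, 81, 80, 79, 81, 82]
a (293, 300) [154, 153, 153, 153, 154, 152, 152, 153, 152, 152, 152, 155, 160, 87, 93, 95, 94, 93, 93, 93, 95, 94, 93, 96, 93, 93, 95, 94, 94, 93, 91, 89, 110, 124, 122, 124, 118, 84, 88, 87, 87, 89, 88, 89, 88, 88, 88, 88, 88, 88]
a (304, 312) [152, 151, 152, 153, 152, 152, 153, 153, 153, 151, 154, 155, 158, 89, 91, 94, 95, 95, 93, 97, 96, 95, 95, 94, 92, 95, 93, 93, 94, 93, 92, 90, 93, 93, 91, 93, 90, 59, 91, 89, 89, 88, 89, 88, 88, 87, 88, 87, 88, 87]
b (205, 212) [214, 215, 216, 215, 215, 215, 215, 215, 215, 221, 174, 159, 161, 160, 162, 162, 161, 161, 161, 161, 160, 159, 160, 162, 170, 94, 98, 100, 100, 98, 99, 98, 98, 99, 96, 91, 109, 117, 121, 79, 71, 90, 87, 85, 86, 92, 93, 92, 91, 92]
b (218, 226) [216, 216, 215, 215, 215, 215, 213, 215, 216, 223, 173, 159, 162, 161, 160, 162, 161, 161, 161, 161, 160, 160, 159, 162, 170, 93, 97, 99, 99, 100, 98, 99, 98, 95, 117, 115, 113, 112, 115, 117, 83, 85, 85, 85, 88, 100, 98, 99, 98, 99]
b (293, 300) [213, 214, 214, 212, 213, 212, 213, 213, 215, 204, 155, 159, 161, 151, 157, 160, 159, 158, 160, 159, 159, 159, 160, 165, 128, 94, 100, 101, 98, 102, 101, 98, 98, 100, 129, 128, 128, 128, 132, 106, 88, 92, 92, 89, 107, 124, 123, 121, 119, 119]
b (304, 312) [214, 214, 213, 213, 213, 212, 212, 213, 216, 206, 155, 160, 163, 146, 151, 160, 159, 158, 160, 160, 159, 159, 160, 166, 130, 94, 99, 102, 101, 101, 99, 99, 99, 99, 96, 102, 131, 131, 119, 74, 77, 96, 94, 91, 107, 123, 122, 121, 123, 123]
```

View pics/za.png

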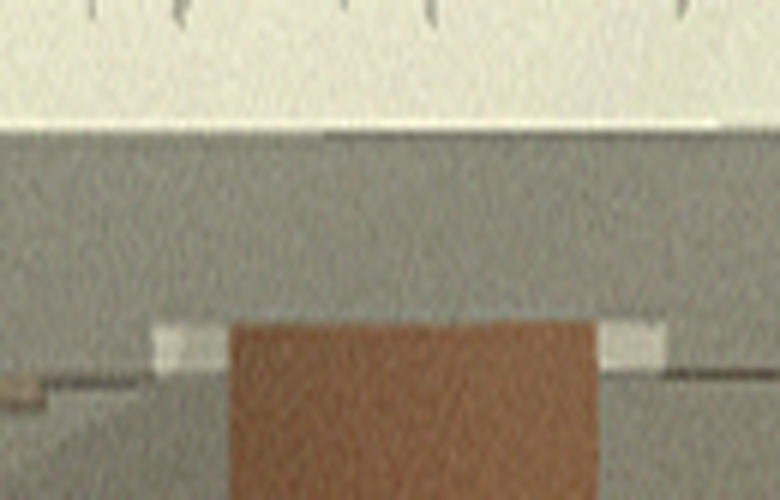

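View pics/zb.png

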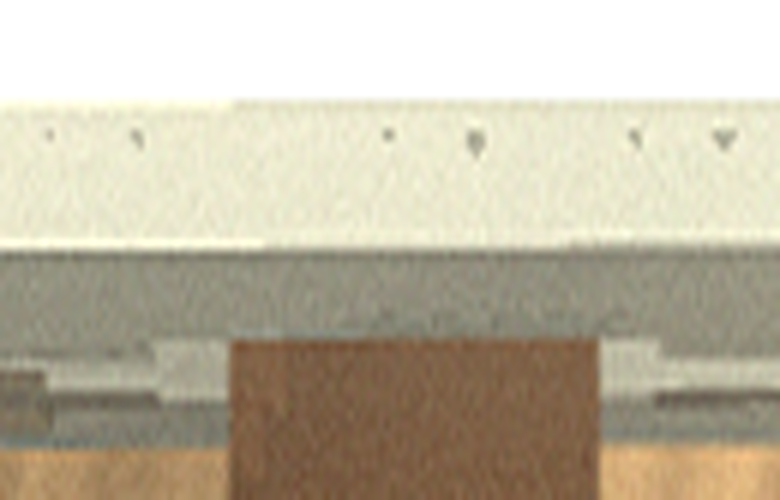

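```bash
cat > lift.py <<'E'
from h import *
from scipy.optimize import least_squares
d=np.array([-.381,.9245]);m0=np.array([.6013,-.0660])
def rows(s,dx,th,camoff):
    # upper half: rotate about heel (180mm along), th lifts mouth
    out=[]
    for u,z in ((0,.05),(0,.011),(0,0)): # rel to heel frame: u from mouth, height over split
        r=np.array([-(.18-u),z]); c,sn=np.cos(th),np.sin(th)
        x=.18+dx+c*r[0]+sn*r[1]; h=.05-sn*r[0]+c*r[1]
        out.append(proj(s,[*(m0+d*x),h+camoff])[0,1])
    out.append(proj(s,[*m0,.05+camoff])[0,1]) # floor mouth
    return np.array(out)
def solve(s,top,lip,low,floor):
    def f(p):
        m=d*p[2]; global m0; k=m0; m0=k+m
        r=rows(s,p[0],p[1],p[3])-np.array([top,lip,low,floor]); m0=k
        return np.r_[r, p[2]/.002*.3,p[3]/.002*.3]
    q=least_squares(f,[0.0005,.01,0,0],x_scale=[1e-3,1e-2,1e-3,1e-3]).x
    print("slide mm",q[0]*1e3,"lift mm",.18*np.sin(q[1])*1e3,"offs",q[2:]*1e3,"res",f(q).round(2))
E
python3 - <<'E'
from lift import *
a=pickle.load(open("w6.pkl","rb"));b=pickle.load(open("w8.pkl","rb"))
print(rows(a,0,0,0),rows(b,0,0,0))
solve(a,32.6,51.6,56.6,56.6); solve(b,84.3,93.5,95.4,99.2)
E
```

```text
[30.25596461 52.8257875  57.29832129 57.29832129] [91.47058229 98.47198215 99.87712352 99.87712352]
slide mm 1.086875248177042 lift mm -4.202863651577706 offs [ 0.38476683 -0.05877677] res [-0.09  0.57 -0.48  0.    0.06 -0.01]
slide mm 2.1036140793116154 lift mm 1.0098420784469646 offs [0.38437439 0.02314025] res [-0.    0.03 -0.03  0.    0.06  0.  ]
```

```bash
python3 -m creep '[[[0,0,0],[0,-1,0],10],[[0,0,0],[0,-2,0],10],[[0,0,0],[0,-3,0],10],[[0,0,0],[0,-4,0],10],[[0,0,0],[0,-5,0],10],[[0,0,0],[0,-5,0],10],[[0,0,0],[0,-5,0],10],[[0,0,0],[0,-5,0],10]]'; python3 f.py; python3 - <<'E'
from h import *
from cell import sensors,imaging
st=sensors.state();s=imaging.snapshot("wrist");s=wristcam(s,st["eef_pos"],st["tcp_rot"]);pickle.dump(s,open("w9.pkl","wb"))
r0=60
im=s["image"][r0:r0+50,190:320];cv2.imwrite("pics/w9c.png",cv2.resize(cv2.convertScaleAbs(im,alpha=1.4),None,fx=6,fy=10,interpolation=cv2.INTER_CUBIC));cv2.imwrite("pics/w9.png",s["image"])
g=s["image"].mean(2)
for c in ((205,212),(218,226),(293,300),(304,312)): print(c,[int(v) for v in g[r0:r0+55,c[0]:c[1]].mean(1)])
s=imaging.snapshot("scene");pickle.dump(s,open("s9.pkl","wb"));crop(s,210,165,310,245,8,"pics/s9.png");cv2.imwrite("pics/s9f.png",s["image"])
E
```

```text
time_s: 20.2
eef_pos: [0.6308, -0.138, 0.0555]
tcp_rot: [3.082, 0.604, 0.002]
wrist_force: [3.3, -6.1, 0.1]
grip_width: 0.0343
z 0.0555 F tool [ 0.7  6.9 -0.1] Mtool [-1.01  0.03  0.05] mouth dist 0.0778 tilt [ 0.0014 -0.0011] 20.2
(205, 212) [213, 212, 212, 211, 212, 210, 211, 213, 212, 211, 210, 212, 212, 211, 212, 211, 211, 212, 210, 212, 215, 205, 154, 158, 159, 159, 160, 159, 158, 157, 158, 157, 158, 158, 160, 167, 91, 96, 97, 98, 96, 96, 97, 89, 86, 110, 114, 119, 62, 75, 87, 86, 94, 91, 90]
(218, 226) [211, 212, 212, 211, 213, 213, 212, 212, 213, 212, 211, 213, 213, 211, 212, 212, 212, 212, 211, 212, 214, 203, 154, 158, 159, 160, 158, 157, 158, 158, 158, 158, 156, 158, 159, 168, 91, 95, 96, 98, 97, 97, 95, 107, 111, 112, 112, 112, 108, 82, 84, 85, 98, 98, 97]
(293, 300) [211, 211, 211, 211, 211, 212, 211, 211, 210, 211, 212, 210, 210, 208, 209, 209, 209, 210, 209, 210, 215, 169, 155, 158, 151, 157, 157, 156, 156, 156, 157, 155, 156, 157, 159, 144, 91, 97, 99, 92, 91, 91, 85, 127, 125, 127, 125, 126, 99, 86, 88, 111, 121, 119, 118]
(304, 312) [211, 211, 210, 210, 209, 211, 210, 210, 211, 210, 210, 209, 210, 211, 210, 210, 210, 208, 209, 210, 216, 168, 154, 158, 151, 156, 157, 159, 157, 156, 158, 155, 155, 157, 163, 129, 93, 98, 100, 95, 94, 97, 93, 94, 101, 128, 126, 129, 99, 79, 88, 111, 121, 121, 121]
```

View pics/w9.png

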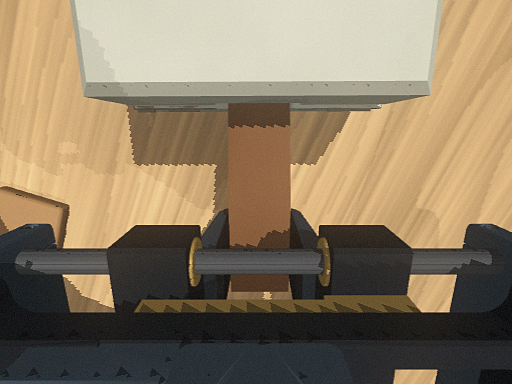

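View pics/s9.png

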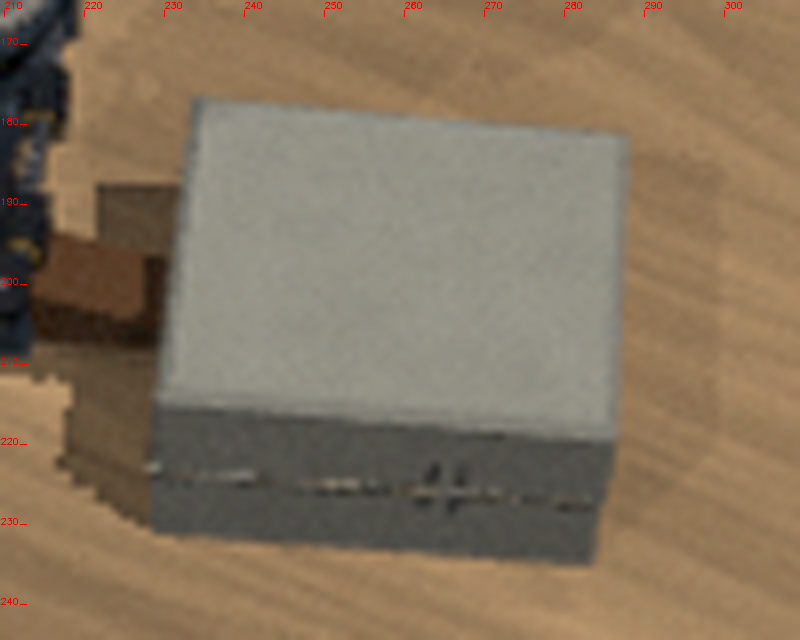

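```bash
python3 - <<'E'
from lift import *
from h import *
A=pickle.load(open("s3.pkl","rb"));B=pickle.load(open("s9.pkl","rb"));C=pickle.load(open("s8.pkl","rb"))
def edge(s,cols,lo,hi):
    g=cv2.GaussianBlur(s["image"],(3,1),0).mean(2); out=[]
    for c in cols:
        p=g[lo:hi,c]; a,b=p[:3].mean(),p[-3:].mean(); m=(a+b)/2
        i=np.where((p[:-1]-m)*(p[1:]-m)<=0)[0][0]; out.append(lo+i+(p[i]-m)/(p[i]-p[i+1]))
    return np.array(out)
cols=np.arange(233,284)
n=np.array([-d[1],d[0]])
eA=edge(A,cols,210,224)
for X in (C,B):
    dr=edge(X,cols,210,224)-eA
    pf=np.polyfit(cols,dr,1); print("row shift at c=230,285",np.polyval(pf,[230,285]).round(2),"std",np.std(dr-np.polyval(pf,cols)).round(2))
def model(dx,lift):
    th=np.arcsin(lift/.18);c,sn=np.cos(th),np.sin(th)
    def P(u,v,z,dx,c,sn):
        r0,r1=-(.18-u),z; return [*(m0+d*(.18+dx+c*r0+sn*r1)+n*v),.05-sn*r0+c*r1]
    v=-.075
    p0=proj(A,[P(u,v,.05,0,1,0) for u in (0.005,.175)]);p1=proj(A,[P(u,v,.05,dx,c,sn) for u in (.005,.175)])
    f0=np.polyfit(p0[:,0],p0[:,1],1);f1=np.polyfit(p1[:,0],p1[:,1],1)
    return (np.polyval(f1,[230,285])-np.polyval(f0,[230,285])).round(2)
for k in ((.0022,.003),(.0022,.004),(.0022,.005),(.0022,.006),(.001,.005)): print(k,model(*k))
b=pickle.load(open("w9.pkl","rb"))
for k in ((.001,.004),(.002,.004),(.002,.005),(.0025,.005)):
    r=rows(b,k[0],np.arcsin(k[1]/.18),0);print(k,(r-r[3]).round(2), "obs lip -6.0 low -4.2")
E
```

```text
row shift at c=230,285 [-0.53 -0.01] std 0.13
row shift at c=230,285 [-0.78 -0.03] std 0.16
(0.0022, 0.003) [-0.5 -0. ]
(0.0022, 0.004) [-0.67 -0.  ]
(0.0022, 0.005) [-0.84 -0.  ]
(0.0022, 0.006) [-1.01 -0.  ]
(0.001, 0.005) [-0.83  0.  ]
(0.001, 0.004) [-10.75  -3.55  -2.12   0.  ] obs lip -6.0 low -4.2
(0.002, 0.004) [-13.27  -5.44  -3.88   0.  ] obs lip -6.0 low -4.2
(0.002, 0.005) [-14.26  -5.71  -4.02   0.  ] obs lip -6.0 low -4.2
(0.0025, 0.005) [-15.54  -6.66  -4.9    0.  ] obs lip -6.0 low -4.2
```

View pics/s9f.png

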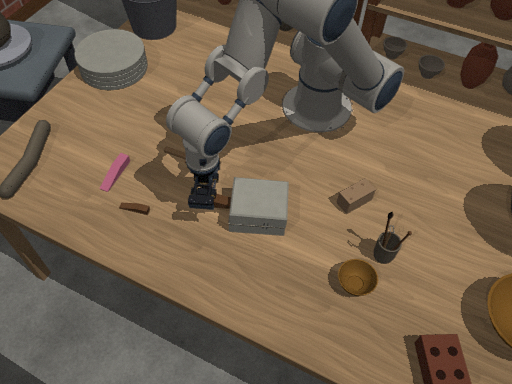

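```bash
python3 -m creep '[[[0,0,0],[0,0,0],10],[[0,0,0],[0,0,0],10],[[0,0,0],[0,0,0],10],[[0,0,0],[0,0,0],10],[[0,0,0],[0,0,0],10],[[0,0,0],[0,0,0],10],[[0,0,0],[0,0,0],10],[[0,0,0],[0,0,0],10]]'; python3 f.py; python3 - <<'E'
from h import *
T=pickle.load(open("top0.pkl","rb"));S=pickle.load(open("scene0.pkl","rb"));B=pickle.load(open("s9.pkl","rb"))
dd=cv2.absdiff(S["image"],B["image"]).mean(2)
for n,(x0,y0,x1,y1) in dict(bowl=(335,258,380,298),cup=(370,208,412,265),).items(): print(n,dd[y0:y1,x0:x1].mean(),dd[y0:y1,x0:x1].max())
E
```

```text
time_s: 21.1
eef_pos: [0.6308, -0.138, 0.0555]
tcp_rot: [3.082, 0.604, 0.002]
wrist_force: [3.0, -6.0, -0.3]
grip_width: 0.0337
z 0.0555 F tool [0.5 6.7 0.3] Mtool [-1.07  0.01 -0.  ] mouth dist 0.0778 tilt [ 0.0014 -0.0011] 21.1
bowl 4.644814814814814 14.333333333333334
cup 5.2291840712893345 15.666666666666666
```

```bash
python3 -c "
from cell import workorder
print(workorder.sign_off())"
```

```text
the job is handed in; nothing more can be done
None
```

I lifted the brick off the mould and set it on the free bench to the robot's left. I then pushed the large brown wedge, flat and thin end first, into the seam slot. I handed the job in at about 21 s, still gripping the wedge in place.

- **Lift:** the wedge's depth in the slot gives about 5.0 mm, and the scene camera gives about 4.7 mm. The far end shows no lift.
- **Slide:** the wrist camera shows the upper half slid about 2 mm into its key play. That is more than I expected from "about 1 mm of play". It did not grow with the last push, so the half is still on its keys.
- **Forces and clearance:** the push was steady at about 7 N with no drift in the last hold. The wedge is level to about 0.1°. By the measured positions, the fingers are over 60 mm from the mould.
- **Other objects:** the bowl and cup look unchanged against the first scene image. I did not measure the paddle at the end, because the arm partly hides it; it still showed in the last wrist view, and nothing went near it.
- **Disagreeing check:** one fit of the wrist picture for lift and slide together was too poorly conditioned to trust. It gave -4 mm of lift on the closed mould, so I dropped it for the separate checks above.
- **Typing slip:** I typed one sideways shift with the wrong sign while lowering onto the wedge. I corrected it before closing the gripper, with no contact.

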